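# Clamp the wide scraper in the bench vise

## Robot

A 6-joint arm with a two-finger parallel gripper is mounted at the origin on the work surface. World frame = base frame: x ahead of the robot, y to its left, z up, the work surface at z = 0. Lengths are in mm, angles in rad, forces in N, time in s.
With the tool pointing down it reaches from about 300 to 775 mm from the base axis. Payload 14.6 kg.
Tool frame: the origin (TCP) lies at the very end of the fingers, on their centre line; the grasp point (between the pads) lies 19 mm behind it; z points along the fingers, y is the line along which they close (so a half turn about z gives the same grasp; the last joint's range is limited). The gripper opens to 94 mm and grips with 3 to 60 N. Pads are 16 mm wide; open, the fingers measure 119 mm over their backs; the gripper's body (75 mm by 177 mm) begins 78 mm behind the grasp point.
Start: joints at [-1.204, 0.3, 1.521, -0, 1.321, -0.067], TCP at [231.169, -499.049, 205.446] pointing down, gripper open.
Joint ranges: [-3.03, 3.03], [-0.79, 2.21], [0.23, 2.52], [-1.04, 4.18], [0, 3.07], [-2.55, 2.55]. Speed limits (rad/s): [2.22, 2.22, 2.57, 3.14, 3.14, 3.14].

## Interface

Orientations are given as [roll, pitch, yaw] about the fixed x, y, z axes, in that order (R = Rz(yaw) Ry(pitch) Rx(roll)).
In Python, from cell import manip gives the robot as it stands.
- The arm moves only by the tool servo_tool, never from a script. Its argument "rows" is a list of rows, each a list of 7 numbers: the turn, a rotation vector about the world's x, y, z in degrees, then the shift along the world's x, y, z in mm, then the closure, from 0 (fully open) to 1 (shut). In form: [[rx, ry, rz, dx, dy, dz, fingers], ...]. A call has 1 to 20 rows; each row shifts and turns the commanded pose from where the row before left it; what a row does not reach is not made up. A row lasts 1/8 s, in which the tool goes at most 62.5 mm and 10.7 degrees, less where a joint would pass 70% of its speed; a pose out of reach is approached as far as the arm can. A call with a gripper value outside its range is refused whole. The fingers move at their own pace and stop on an object; "grip_force" is the grip in N (left out, the last holds). Time passes only in rows, so rows that do not move let the fingers close. It gives the time, the measured TCP pose, the force, the opening and the grip force at its end, in the units of the state.
- manip.read_state(): the state, without advancing time (a new reading comes with each control period).
- manip.camera(name): name is "side" or "top"; returns the picture (400x640x3 uint8, red, green, blue); there is no depth.
- manip.camera_info(name): a dict with "fx", "fy", "cx", "cy" (pixels), "position" and "rotation" of the camera in the world. Camera axes: x right, y down, z forward; pixel columns grow to the right and rows downward; lengths in mm; the calibration is good to about 2 mm. A picture is of the moment at which its call begins. camera_info takes no time and is no camera call.
- manip.sign_off(): hands the job in; it is judged then, once.
The state is a dict: "clock": time; "joints": joint angles; "qd": joint speeds; "effort": joint torques, N m; "eef_pos": TCP position; "eef_rot": TCP orientation; "wrist_force": force on the tool from outside, world axes, zero at the start; "moment": the same for the moment, N m; "finger_gap": finger opening in mm; "finger_force": force on a finger pad.
Only numpy, scipy, OpenCV 4.12 (cv2) and the standard library are available. Lean on these libraries where they do the work, as an engineer would, in place of code of your own. Each camera call takes 0.05 s, during which the arm holds its last target. There are 200 camera calls.

## Task

Take the scraper with the wide plain blade out of the tool rack and slide it, blade down and handle up, fully home into the slot of the small bench vise. Let go of it, then turn the vise's crank clockwise (seen from the crank end) until the jaw holds the blade firmly and upright, so that its handle screws can be tightened later. Leave the other two tools in the rack and the bottle, phone frame and battery where they are.

Things in the scene. Friction and masses are not known exactly. Their poses are not given: they have to be found in the camera images.
- scraper: Flat tool to be clamped, standing handle up in any one of the rack's slots. Plain steel blade 44 mm wide (own y), 5 mm thick (own x), from z=0 to 60; blue handle 24 mm wide (y), 14 mm thick (x), from z=60 to 130 mm, with two small screws. Same both ways round. Origin: middle of the blade's lower edge; own z runs up to the handle. About 140 g.
- spudger: Bystander in the rack: same handle and length as the scraper, but its blade is only 18 mm wide. Origin and axes as for the scraper.
- fork: Bystander in the rack: same handle and length, its blade is 26 mm wide and split into two 9 mm prongs. Origin and axes as for the scraper.
- rack: Black plastic block fixed to the bench, 76 (own x) x 200 (own y) x 35 mm high, origin under its centre. Three like slots at own y = -65, 0, +65 mm, each 49 mm long (along x), 8 mm wide, 25 mm deep (floor 10 mm above the bench). The tools' width lies along the rack's x, their thickness along its y. Place, turn and side of the bench vary.
- vise: Small grey vise fixed to the bench; origin on the bench under its slot. Own x points from the crank (roughly on the robot's side) across the slot to the fixed jaw; own y runs along the slot. Deck 52 mm high; jaws from 52 to 80 mm, 66 mm long (y). Fixed jaw face at x=+4 mm. Nut block at x=-53 to -65 mm, 80 mm high. Base plate 150 x 90 mm. Place, turn and side of the bench vary.
- vise_slot (a point): Centre of the floor of the vise's slot, 30 mm above the bench, axes as the vise. The slot is 8 mm wide (x from -4 to +4 mm), 50 mm long (along y), 22 mm deep below the deck; the far wall is in one plane with the fixed jaw's face.
- jaw: Sliding steel jaw of the vise, 22 mm thick; origin at the centre of its clamping face, 66 mm above the bench; axes as the vise. It slides along the vise's x from -10 mm (fully open) to +2 mm; at about -1 mm it presses the 5 mm blade against the fixed jaw. It starts open, clear of the slot.
- crank (a joint): Angle of the crank, rad. 0 = arm straight up, jaw fully open; grows clockwise seen from the crank end (looking along the vise's +x), range 0 to 7.5; one turn moves the jaw 10 mm. The jaw meets the blade at about 5.7 rad; turn on until it clearly resists. It stays where it is left and turns with about 2 N at the grip. Starts anywhere from 0 to 3.4.
- crank_axis (a point): Fixed point on the crank's axis (parallel to the vise's x, 64 mm above the bench), at 105 mm on the -x side of the slot: centre of the circle of radius 32 mm, in the vise's y-z plane, in which crank_grip travels.
- crank_grip (a point): Middle of the crank's black round grip: a freely turning level sleeve, 14 mm thick, 44 mm long along the vise's x; its inner end is 4 mm from the flat crank arm. At crank angle a it lies at y = -32 sin a, z = 64 + 32 cos a mm in the vise's frame.
- bottle: Bystander: closed round white bottle, 48 mm across, 130 mm high, standing between rack and vise; origin under its centre.
- phone: Bystander: opened phone frame lying flat beyond the work, 72 x 146 x 8 mm; origin under its centre.
- battery: Bystander: flat yellow battery 55 x 80 x 6 mm lying on the robot's side; origin under its centre.
Mind the look-alikes: they are no part of the job. Leave any red look-alike of the vise alone.

How it is judged:
By the outcome, as a careful person would: the job done as asked, in the order asked, and still so for the second after the job is handed in, with the robot touching nothing.
It also fails if it takes over 64 s, if anything falls off the work surface, if the arm or the gripper's body presses on something with over 40 N, if the wrist force passes 120 N, or if a joint passes its speed limit or range.

## Working session

There is one attempt and no reset: what is moved stays moved. The work goes in short steps, Python scripts to look and compute and a tool call to move; the robot and the scene stay as the last step left them, time stands still between calls to the robot, and variables do not carry over. Pictures are saved under pics/ and viewed, at most 10 in all, crops included, and the job is handed in when it is done.

Besides the shell and the picture viewer there is one more tool, called after "Emit:" as name([rows], argument=value, ...), one row to a line, values as JSON. servo_tool: Moves the arm, as the interface text tells. Its arguments: {"type":"object","properties":{"rows":{"type":"array","items":{"type":"array","items":{"type":"number"}}},"grip_force":{"type":"number"}},"required":["rows"]}

```bash
ls; mkdir -p pics
python3 - <<'E'
from cell import manip
import cv2
for n in("top","side"):
    cv2.imwrite(f"pics/{n}0.png",manip.camera(n)[:,:,::-1]); print(n,manip.camera_info(n))
print(manip.read_state())
E
```

```text
pics
top {'fx': 474.780087150395, 'fy': 474.780087150395, 'cx': 327.36717058967514, 'cy': 195.04395557931014, 'position': array([ 439.30829752,   59.13915128, 1111.65718042]), 'rotation': array([-3.03985582, -0.005573  , -1.54631553])}
side {'fx': 382.21611753423355, 'fy': 382.21611753423355, 'cx': 328.02484580256913, 'cy': 200.00211244879534, 'position': array([ 492.95204456, -680.40311489,  739.28762788]), 'rotation': array([-2.28806797,  0.02057557, -0.06037954])}
{'clock': 0.1, 'joints': array([-1.20361217e+00,  3.00412864e-01,  1.52152088e+00,  5.88005264e-06,
        1.32070794e+00, -6.65996481e-02]), 'qd': array([ 0.00032551,  0.00059823, -0.00099548, -0.00034542,  0.00038285,
       -0.00163845]), 'effort': array([ 1.57073580e-03, -5.32644439e+01, -3.53282869e+01,  7.10314955e-02,
        2.34601612e-02, -8.03505964e-05]), 'eef_pos': array([ 231.08188215, -498.83702322,  204.94374355]), 'eef_rot': array([-3.14054633e+00, -7.54964148e-05,  4.33782306e-01]), 'wrist_force': array([-0.16085648,  0.5089105 , -0.32063876]), 'moment': array([ 0.02097764,  0.03608656, -0.02093345]), 'finger_force': 0.0, 'finger_gap': 93.85570486826947}
```

View pics/top0.png

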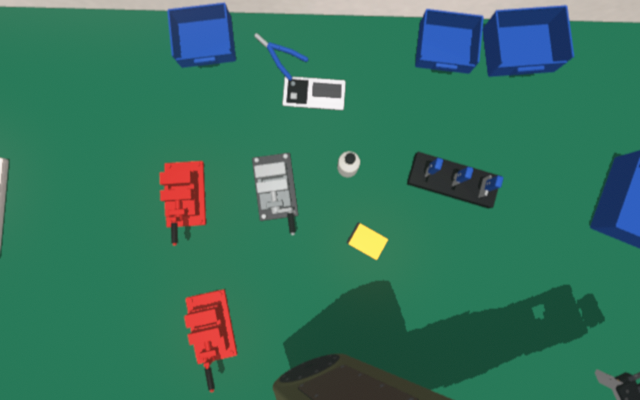

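View pics/side0.png

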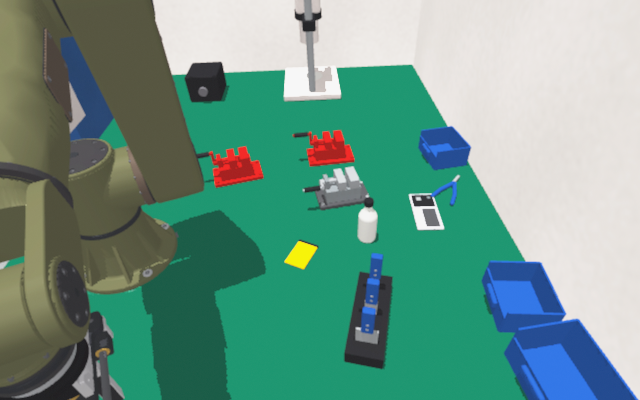

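The top view shows the grey vise at (275,187), the bottle at (349,163), and the rack at (455,180) with tools at (433,167), (461,176) and (490,186). The red vises are at (183,195) and (210,327). The side view shows tools at (376,265), (372,290) and (369,320). The nearest one has a wide blade. I'll check this in enlarged crops.

Run:
```python
import cv2,numpy as np
t=cv2.imread("pics/top0.png");s=cv2.imread("pics/side0.png")
f=lambda im,x,y,w,h,k:cv2.resize(im[y:y+h,x:x+w],None,fx=k,fy=k,interpolation=cv2.INTER_CUBIC)
cv2.imwrite("pics/toprack.png",f(t,400,145,110,70,7))
cv2.imwrite("pics/topvise.png",f(t,240,145,70,95,6))
cv2.imwrite("pics/siderv.png",np.hstack([f(s,340,245,60,125,4),f(s,295,155,85,125,4)][:2]))
```

```text
(no output)
```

View pics/toprack.png

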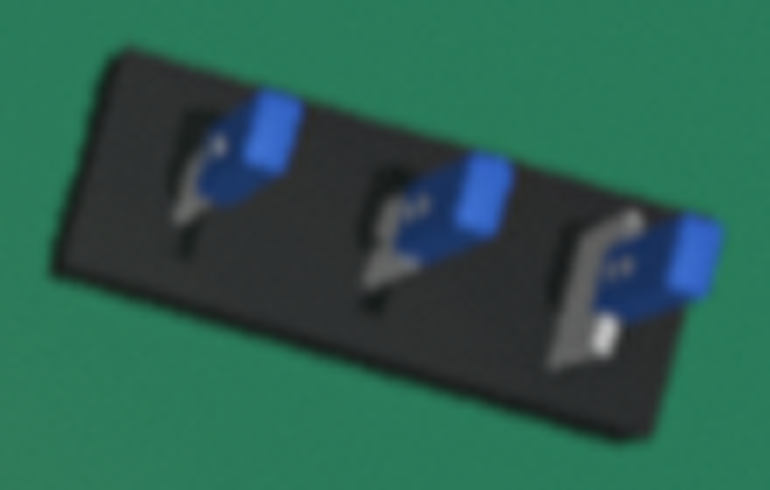

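View pics/topvise.png

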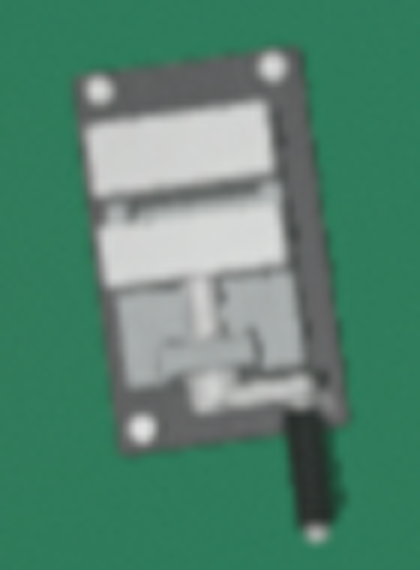

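View pics/siderv.png

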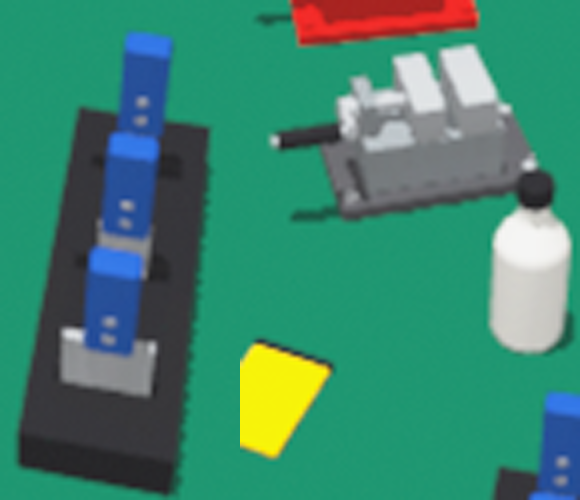

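The scraper is the right-hand tool in the top view: handle top at about (499,182), wide blade without prongs. In the side view it is the nearest tool, with its wide plate at about (367,335). The other candidates are the left tool (433,167) and the middle one (461,176), whose visible blades are narrower. The vise I want is the grey one, with its crank pointing to the right. Next I'll fit the poses from pixels in both views.

```bash
cat > h.py <<'E'
from cell import manip
import numpy as np, cv2
from scipy.optimize import least_squares
from scipy.spatial.transform import Rotation as R
I={n:manip.camera_info(n) for n in("top","side")}
def proj(n,P):
    i=I[n]; c=(np.atleast_2d(P)-i["position"])@R.from_euler("xyz",i["rotation"]).as_matrix()
    return np.c_[i["fx"]*c[:,0]/c[:,2]+i["cx"], i["fy"]*c[:,1]/c[:,2]+i["cy"]]
def place(p,L): return R.from_euler("z",p[2]).apply(np.atleast_2d(L))+[p[0],p[1],0]
def fit(obs,p0):   # obs: (cam, local point, pixel)
    f=lambda p:np.concatenate([(proj(n,place(p,l))[0]-px) for n,l,px in obs])
    s=least_squares(f,p0,loss="soft_l1",f_scale=1.); return s.x,f(s.x).reshape(-1,2)
E
cat > m.py <<'E'
from h import *
T=lambda x,y:(400+x/7,145+y/7); V=lambda x,y:(240+x/6,145+y/6)
S=lambda x,y:(340+x/4,245+y/4); W=lambda x,y:(295+(x-240)/4,155+y/4)
# rack: own x up in top image (~world +x), own y left; scraper at y=-65
rk=[("top",(38,100,35),T(125,48)),("top",(-38,100,35),T(65,262)),("top",(-38,-100,35),T(645,432)),
 ("side",(-38,-100,0),S(20,465)),("side",(38,-100,0),S(172,493)),("side",(-38,-100,35),S(25,433)),("side",(38,-100,35),S(178,463)),
 ("side",(-38,100,35),S(82,108)),("side",(38,100,35),S(210,128))]
p,r=fit(rk,(450,-200,-.25)); print("rack",p.round(3)); print(r.round(1).tolist())
sc=[("top",(12,7,140),T(680,213)),("top",(12,-7,140),T(722,222)),("top",(-12,-7,140),T(705,298)),("top",(-12,7,140),T(662,290)),
 ("side",(-12,7,140),S(92,250)),("side",(12,7,140),S(143,255)),("side",(12,-7,140),S(140,277)),("side",(-12,-7,140),S(88,270)),
 ("side",(-22,-2.5,70),S(62,330)),("side",(22,-2.5,70),S(155,343))]
q,r=fit(sc,(450,-270,-.25)); print("scraper",q.round(3),"rack says",place(p,[0,-65,0])); print(r.round(1).tolist())
vi=[("top",(4,33,80),V(93,196)),("top",(4,-33,80),V(273,172)),("side",(4,33,80),W(440,52)),("side",(4,-33,80),W(463,103)),
 ("top",(26,33,80),V(85,125)),("top",(26,-33,80),V(265,100)),("side",(26,33,80),W(475,45)),("side",(26,-33,80),W(500,97)),
 ("top",(-65+0,0,80),V(205,368))]
v,r=fit(vi,(430,150,0.1)); print("vise",v.round(3)); print(r.round(1).tolist())
# crank angle
g=lambda a,x:place(v,[x,-32*np.sin(a),64+32*np.cos(a)])
obs=[("top",-127,V(316,528)),("side",-127,W(276,142)),("top",-83,V(303,415)),("side",-83,W(338,132))]
for A in np.arange(0.8,2.6,.2): print(round(A,1),[(proj(n,g(A,x))[0]-px).round(1).tolist() for n,x,px in obs])
E
python3 m.py
```

```text
rack [ 595.051 -235.868   43.721]
[[-0.4, -1.3], [-0.6, -0.5], [1.1, -0.2], [-0.3, 0.6], [0.3, 0.9], [-1.4, -0.0], [0.1, -0.2], [-1.1, -0.6], [0.1, -0.6]]
scraper [ 576.636 -298.087  -31.645] rack says [[ 578.24279839 -298.6576947     0.        ]]
[[-0.1, -0.8], [0.5, -0.4], [0.4, -0.1], [-0.0, -0.7], [-0.6, -2.0], [-0.1, -1.5], [0.1, -0.2], [-0.4, -0.3], [-0.2, 2.4], [-0.4, 2.5]]
vise [583.677 181.319  31.572]
[[-0.1, -1.6], [-0.1, -1.4], [-0.1, -0.6], [0.0, 0.4], [0.1, 0.4], [-0.0, 0.7], [-1.5, 0.1], [-1.6, 0.7], [0.0, -1.1]]
0.8 [[-4.7, -0.9], [-0.5, -6.3], [-5.1, -2.3], [-0.2, -6.2]]
1.0 [[-2.7, -1.1], [-0.2, -4.0], [-3.1, -2.4], [0.1, -3.9]]
1.2 [[-1.2, -1.2], [0.1, -1.7], [-1.6, -2.4], [0.4, -1.6]]
1.4 [[-0.3, -1.2], [0.4, 0.4], [-0.6, -2.3], [0.6, 0.5]]
1.6 [[0.1, -1.2], [0.6, 2.3], [-0.2, -2.1], [0.7, 2.4]]
1.8 [[-0.0, -1.1], [0.6, 3.9], [-0.3, -1.9], [0.7, 3.9]]
2.0 [[-0.8, -0.9], [0.7, 5.1], [-1.0, -1.6], [0.6, 5.1]]
2.2 [[-2.0, -0.6], [0.6, 5.8], [-2.3, -1.2], [0.5, 5.9]]
2.4 [[-3.8, -0.3], [0.4, 6.2], [-4.0, -0.9], [0.2, 6.3]]
```

Emit:
servo_tool([
  [0, 0, -4, 34.7, 20, 0, 0.5],
  [0, 0, -4, 34.7, 20, 0, 0.5],
  [0, 0, -4, 34.7, 20, 0, 0.5],
  [0, 0, -4, 34.7, 20, 0, 0.5],
  [0, 0, -4, 34.7, 20, 0, 0.5],
  [0, 0, -4, 34.7, 20, 0, 0.5],
  [0, 0, -4, 34.7, 20, 0, 0.5],
  [0, 0, -4, 34.7, 20, 0, 0.5],
  [0, 0, -4, 34.7, 20, 0, 0.5],
  [0, 0, -4, 34.7, 20, 0, 0.5],
  [0, 0, 0, 0, 0, 0, 0.5],
  [0, 0, 0, 0, 0, 0, 0.5],
])

```text
clock: 1.6
eef_pos: [577.7, -299.3, 205.0]
eef_rot: [-3.142, 0.001, -0.264]
wrist_force: [-0.0, 0.8, 0.2]
finger_gap: 47.1
finger_force: 0.0
```

Emit:
servo_tool([
  [0, 0, 0, 0, 0, -38, 0.5],
  [0, 0, 0, 0, 0, -38, 0.5],
  [0, 0, 0, 0, 0, -38, 0.5],
  [0, 0, 0, 0, 0, 0, 0.5],
  [0, 0, 0, 0, 0, 0, 0.7],
  [0, 0, 0, 0, 0, 0, 0.8],
  [0, 0, 0, 0, 0, 0, 0.9],
  [0, 0, 0, 0, 0, 0, 0.9],
  [0, 0, 0, 0, 0, 0, 0.9],
], grip_force=25)

```text
clock: 2.72
eef_pos: [578.4, -299.1, 92.2]
eef_rot: [3.141, -0.001, -0.264]
wrist_force: [-0.7, -0.4, 5.7]
finger_gap: 14.3
finger_force: 25.0
```

Emit:
servo_tool([
  [0, 0, 0, 0, 0, 10, 0.9],
  [0, 0, 0, 0, 0, 20, 0.9],
  [0, 0, 0, 0, 0, 20, 0.9],
  [0, 0, 0, 0, 0, 30, 0.9],
  [0, 0, 0, 0, 0, 30, 0.9],
  [0, 0, 0, 0, 0, 30, 0.9],
  [0, 0, 0, 0, 0, 30, 0.9],
  [0, 0, 0, 0, 0, 15, 0.9],
  [0, 0, 0, 0, 0, 0, 0.9],
])

```text
clock: 3.85
eef_pos: [578.3, -299.1, 277.5]
eef_rot: [3.141, -0.002, -0.264]
wrist_force: [0.6, 0.7, -1.4]
finger_gap: 13.8
finger_force: 25.0
```

Emit:
servo_tool([
  [0, 0, 5, 0, 20, 0, 0.9],
  [0, 0, 7, 0, 30, 0, 0.9],
  [0, 0, 7, 0, 30, 0, 0.9],
  [0, 0, 7, 0, 30, 0, 0.9],
  [0, 0, 7, 0, 30, 0, 0.9],
  [0, 0, 7, 0, 30, 0, 0.9],
  [0, 0, 7, 0, 30, 0, 0.9],
  [0, 0, 7, 0, 30, 0, 0.9],
  [0, 0, 7, 0, 30, 0, 0.9],
  [0, 0, 7, 0, 30, 0, 0.9],
  [0, 0, 7, 0, 30, 0, 0.9],
  [0, 0, 7, 0, 30, 0, 0.9],
  [0, 0, 7, 0, 30, 0, 0.9],
  [0, 0, 7, 0, 30, 0, 0.9],
  [0, 0, 7, 1, 30, 0, 0.9],
  [0, 0, 7, 2, 30, 0, 0.9],
  [0, 0, 4, 2, 10, 0, 0.9],
  [0, 0, 0, 0, 0, 0, 0.9],
  [0, 0, 0, 0, 0, 0, 0.9],
])

```text
clock: 6.22
eef_pos: [583.0, 180.4, 275.8]
eef_rot: [-3.141, 0.0, 1.723]
wrist_force: [0.4, -0.7, -1.5]
finger_gap: 14.0
finger_force: 25.0
```

Emit:
servo_tool([
  [0, 0, 0, 0.5, 1, -30, 0.9],
  [0, 0, 0, 0, 0, -30, 0.9],
  [0, 0, 0, 0, 0, -20, 0.9],
  [0, 0, 0, 0, 0, -13, 0.9],
  [0, 0, 0, 0, 0, 0, 0.9],
  [0, 0, 0, 0, 0, 0, 0.9],
])

```text
clock: 6.98
eef_pos: [584.0, 181.9, 184.4]
eef_rot: [3.14, -0.0, 1.725]
wrist_force: [-0.6, -0.1, -0.8]
finger_gap: 13.9
finger_force: 25.0
```

Run:
```python
from h import *
s=manip.camera("side")[:,:,::-1];t=manip.camera("top")[:,:,::-1]
cv2.imwrite("pics/s1.png",s);cv2.imwrite("pics/t1.png",t)
f=lambda im,x,y,w,h,k:cv2.resize(im[y:y+h,x:x+w],None,fx=k,fy=k,interpolation=cv2.INTER_CUBIC)
cv2.imwrite("pics/s1c.png",f(s,295,120,90,100,6))
print(manip.read_state()["eef_pos"])
```

```text
[583.99224378 181.98039617 184.37583819]
```

View pics/s1c.png

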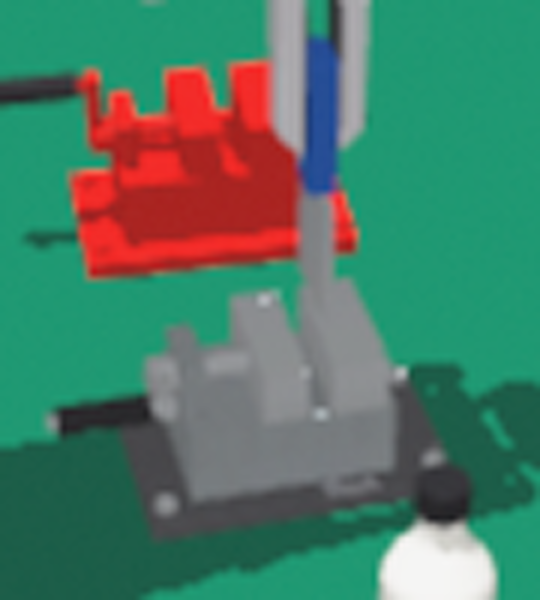

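The blade hangs at about (302–332, 195–300) in the crop, above the gap between the jaws. The gap's near end is at (305–333, 410). I'll compare predicted and observed pixels to correct the offset.

Run:
```python
from h import *
s=manip.read_state(); e=s["eef_pos"]; yaw=s["eef_rot"][2]
tp=(e[0],e[1],yaw-np.pi/2)
C=lambda P:((proj("side",P)-[295,120])*6).round(0).tolist()
zb=e[2]-82
print("blade mid z+30:", C(place(tp,[[-2.5,22,zb+30],[2.5,22,zb+30],[-2.5,-22,zb+30],[2.5,-22,zb+30]])))
print("blade bottom:", C(place(tp,[[-2.5,22,zb],[-2.5,-22,zb],[2.5,-22,zb]])))
print("handle bot z60:", C(place(tp,[[-7,12,zb+60],[-7,-12,zb+60],[7,-12,zb+60]])))
v=(583.677,181.319,.156)
print("fixed face", C(place(v,[[4,33,80],[4,-33,80],[26,33,80],[26,-33,80]])))
# edges in the side picture: profile across blade and jaws
g=cv2.imread("pics/s1.png")
for r in (153,156,159,162,165,188): print(r,[(c,g[r,c].tolist()) for c in range(342,354)] if r<180 else [(c,int(g[r,c].mean())) for c in range(334,364)])
t=cv2.imread("pics/t1.png"); f=cv2.resize(t[130:245,225:325],None,fx=5,fy=5,interpolation=cv2.INTER_CUBIC); cv2.imwrite("pics/t1c.png",f)
```

```text
blade mid z+30: [[293.0, 208.0], [304.0, 207.0], [317.0, 262.0], [328.0, 260.0]]
blade bottom: [[293.0, 261.0], [316.0, 315.0], [327.0, 314.0]]
handle bot z60: [[289.0, 167.0], [302.0, 196.0], [333.0, 191.0]]
fixed face [[299.0, 285.0], [335.0, 367.0], [343.0, 278.0], [380.0, 360.0]]
153 [(342, [33, 35, 169]), (343, [33, 35, 170]), (344, [73, 73, 158]), (345, [114, 112, 136]), (346, [130, 124, 120]), (347, [132, 122, 117]), (348, [136, 130, 127]), (349, [131, 128, 158]), (350, [93, 93, 226]), (351, [42, 45, 244]), (352, [80, 105, 217]), (353, [110, 146, 49])]
156 [(342, [33, 37, 170]), (343, [31, 36, 169]), (344, [80, 79, 155]), (345, [119, 117, 132]), (346, [131, 128, 126]), (347, [131, 128, 126]), (348, [133, 131, 129]), (349, [138, 136, 135]), (350, [115, 114, 191]), (351, [58, 60, 237]), (352, [40, 43, 242]), (353, [75, 97, 207])]
159 [(342, [40, 43, 244]), (343, [41, 42, 244]), (344, [84, 83, 227]), (345, [120, 118, 149]), (346, [131, 128, 127]), (347, [132, 129, 127]), (348, [134, 131, 129]), (349, [139, 137, 134]), (350, [116, 114, 183]), (351, [57, 58, 224]), (352, [39, 41, 2
[... 259 characters left out ...]
118]), (352, [90, 118, 102]), (353, [91, 119, 90])]
165 [(342, [114, 152, 30]), (343, [114, 153, 31]), (344, [117, 150, 50]), (345, [124, 138, 101]), (346, [130, 129, 127]), (347, [132, 130, 128]), (348, [136, 133, 131]), (349, [142, 140, 137]), (350, [130, 146, 105]), (351, [115, 153, 31]), (352, [115, 153, 31]), (353, [115, 153, 31])]
188 [(334, 121), (335, 121), (336, 120), (337, 122), (338, 129), (339, 138), (340, 142), (341, 142), (342, 141), (343, 141), (344, 141), (345, 140), (346, 133), (347, 146), (348, 167), (349, 149), (350, 129), (351, 136), (352, 136), (353, 133), (354, 131), (355, 130), (356, 128), (357, 128), (358, 126), (359, 124), (360, 111), (361, 87), (362, 72), (363, 72)]
```

View pics/t1c.png

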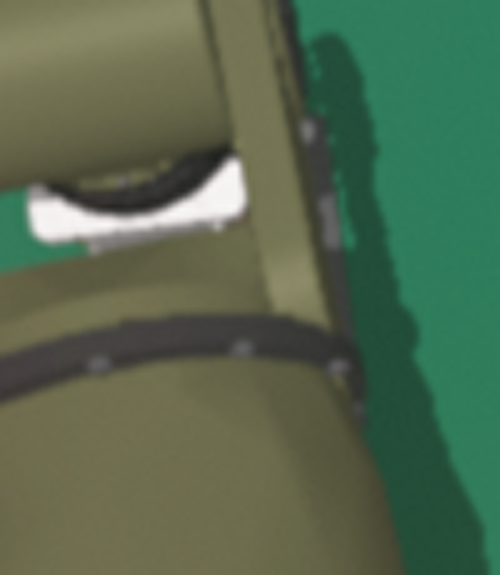

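The top view is blocked by the arm, and the side view leaves about 2 mm of doubt along the vise's x axis. I'll lower the blade between the jaws, which are 12 mm apart, then touch the fixed jaw to find the exact x.

Emit:
servo_tool([
  [0, 0, 0, -3, -0.5, 0, 0.9],
  [0, 0, 0, 0, 0, 0, 0.9],
  [0, 0, 0, 0, 0, -8, 0.9],
  [0, 0, 0, 0, 0, -8, 0.9],
  [0, 0, 0, 0, 0, -6, 0.9],
  [0, 0, 0, 0, 0, -6, 0.9],
  [0, 0, 0, 0, 0, -6, 0.9],
  [0, 0, 0, 0, 0, -5, 0.9],
  [0, 0, 0, 0, 0, -4, 0.9],
  [0, 0, 0, 0, 0, 0, 0.9],
])

```text
clock: 8.32
eef_pos: [580.6, 181.4, 140.2]
eef_rot: [-3.141, 0.0, 1.725]
wrist_force: [-1.0, -0.5, -1.6]
finger_gap: 13.7
finger_force: 25.0
```

Emit:
servo_tool([
  [0, 0, 0, 0.7, 0.1, 0, 0.9],
  [0, 0, 0, 0.7, 0.1, 0, 0.9],
  [0, 0, 0, 0, 0, 0, 0.9],
])

```text
clock: 8.7
eef_pos: [582.2, 181.6, 140.6]
eef_rot: [3.141, -0.0, 1.725]
wrist_force: [0.2, -0.0, -1.3]
finger_gap: 13.7
finger_force: 25.0
```

Emit:
servo_tool([
  [0, 0, 0, 0.7, 0.1, 0, 0.9],
  [0, 0, 0, 0, 0, 0, 0.9],
])

```text
clock: 8.95
eef_pos: [582.8, 181.7, 140.4]
eef_rot: [-3.142, 0.0, 1.725]
wrist_force: [-0.0, -0.1, -1.3]
finger_gap: 13.6
finger_force: 25.0
```

Emit:
servo_tool([
  [0, 0, 0, 0.7, 0.1, 0, 0.9],
  [0, 0, 0, 0, 0, 0, 0.9],
])

```text
clock: 9.2
eef_pos: [583.2, 181.8, 140.4]
eef_rot: [-3.141, 0.0, 1.725]
wrist_force: [-3.5, -1.0, 0.8]
finger_gap: 14.2
finger_force: 25.0
```

Emit:
servo_tool([
  [0, 0, 0, 0.7, 0.1, 0, 0.9],
  [0, 0, 0, 0, 0, 0, 0.9],
])

```text
clock: 9.45
eef_pos: [583.4, 181.8, 140.4]
eef_rot: [-3.139, 0.0, 1.725]
wrist_force: [-7.3, -1.8, 3.1]
finger_gap: 13.9
finger_force: 25.0
```

Contact came at TCP x of about 583, so the slot's centre is at about 581.5. I'll back off and lower.

Emit:
servo_tool([
  [0, 0, 0, -2.2, -0.3, 0, 0.9],
  [0, 0, 0, 0, 0, 0, 0.9],
  [0, 0, 0, 0, 0, -3, 0.9],
  [0, 0, 0, 0, 0, -3, 0.9],
  [0, 0, 0, 0, 0, -3, 0.9],
  [0, 0, 0, 0, 0, 0, 0.9],
])

```text
clock: 10.2
eef_pos: [581.8, 181.6, 131.1]
eef_rot: [-3.141, 0.0, 1.725]
wrist_force: [0.3, 0.6, -1.3]
finger_gap: 14.1
finger_force: 25.0
```

Bottom edge is at about 49, below the 52 mm deck, with no force, so it has entered the slot. Going on down.

Emit:
servo_tool([
  [0, 0, 0, 0, 0, -4, 0.9],
  [0, 0, 0, 0, 0, -4, 0.9],
  [0, 0, 0, 0, 0, -4, 0.9],
  [0, 0, 0, 0, 0, -3, 0.9],
  [0, 0, 0, 0, 0, 0, 0.9],
])

```text
clock: 10.82
eef_pos: [581.9, 181.6, 116.2]
eef_rot: [-3.141, 0.0, 1.725]
wrist_force: [-0.6, -0.0, -1.6]
finger_gap: 13.8
finger_force: 25.0
```

Emit:
servo_tool([
  [0, 0, 0, 0, 0, -2, 0.9],
  [0, 0, 0, 0, 0, -2, 0.9],
  [0, 0, 0, 0, 0, -1, 0.9],
  [0, 0, 0, 0, 0, 0, 0.9],
])

```text
clock: 11.32
eef_pos: [582.0, 181.7, 112.1]
eef_rot: [3.141, -0.0, 1.725]
wrist_force: [-2.4, -1.2, 4.5]
finger_gap: 13.7
finger_force: 25.0
```

The blade is home: floor contact at TCP z of about 112, as expected. I'll let go, retreat and check.

Emit:
servo_tool([
  [0, 0, 0, 0, 0, 0.5, 0.5],
  [0, 0, 0, 0, 0, 0, 0.5],
  [0, 0, 0, 0, 0, 0, 0.5],
  [0, 0, 0, 0, 0, 0, 0.5],
  [0, 0, 0, 0, 0, 10, 0.5],
  [0, 0, 0, 0, 0, 20, 0.5],
  [0, 0, 0, 0, 0, 30, 0.5],
  [0, 0, 0, 0, 0, 30, 0.5],
  [0, 0, 0, 0, 0, 15, 0.5],
  [0, 0, 0, 0, 0, 0, 0.5],
])

```text
clock: 12.58
eef_pos: [582.2, 181.7, 217.7]
eef_rot: [3.14, -0.0, 1.725]
wrist_force: [0.6, -0.5, -0.2]
finger_gap: 47.4
finger_force: 0.0
```

Emit:
servo_tool([
  [0, 0, -9, -10.3, -4.8, 0, 0.5],
  [0, 0, -9, -10.3, -4.8, 0, 0.5],
  [0, 0, -9, -10.3, -4.8, 0, 0.5],
  [0, 0, -9, -10.3, -4.8, 0, 0.5],
  [0, 0, -9, -10.3, -4.8, 0, 0.5],
  [0, 0, -9, -10.3, -4.8, 0, 0.5],
  [0, 0, -9, -10.3, -4.8, 0, 0.5],
  [0, 0, -9, -10.3, -4.8, 0, 0.5],
  [0, 0, -9, -10.3, -4.8, 0, 0.5],
  [0, 0, -9, -10.3, -4.8, 0, 0.5],
  [0, 0, 0, 0, 0, 0, 0.5],
  [0, 0, 0, 0, 0, 0, 0.5],
])

```text
clock: 14.08
eef_pos: [479.1, 133.7, 216.4]
eef_rot: [3.142, 0.001, 0.158]
wrist_force: [0.0, -0.5, -0.1]
finger_gap: 46.8
finger_force: 0.0
```

Run:
```python
from h import *
s=manip.camera("side")[:,:,::-1]
cv2.imwrite("pics/s2.png",s)
cv2.imwrite("pics/s2c.png",cv2.resize(s[110:220,290:390],None,fx=5,fy=5,interpolation=cv2.INTER_CUBIC))
```

```text
(no output)
```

View pics/s2c.png

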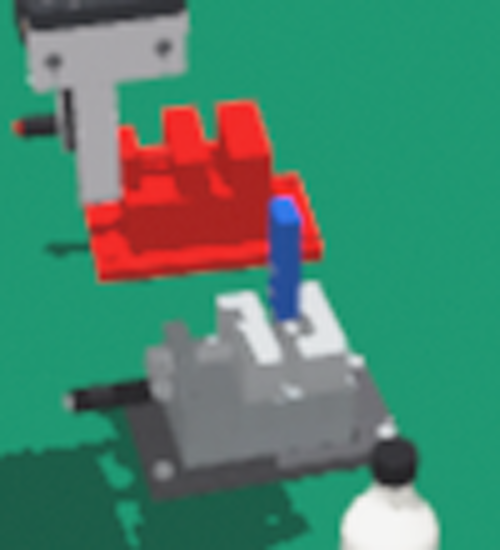

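The scraper stands in the slot at (285,200–320), handle up, and the gripper is clear. The crank grip is still at (70–150, 395). Now I'll lower onto the grip.

Emit:
servo_tool([
  [0, 0, 0, 0, 0, -40, 0.5],
  [0, 0, 0, 0, 0, -40, 0.5],
  [0, 0, 0, 0, 0, -40, 0.5],
  [0, 0, 0, 0, 0, -20, 0.5],
  [0, 0, 0, 0, 0, -15, 0.5],
  [0, 0, 0, 0, 0, -10, 0.5],
  [0, 0, 0, 0, 0, 0, 0.5],
])

```text
clock: 15.0
eef_pos: [479.0, 133.7, 51.7]
eef_rot: [3.142, 0.0, 0.155]
wrist_force: [-0.9, 0.1, 0.5]
finger_gap: 46.6
finger_force: 0.0
```

Emit:
servo_tool([
  [0, 0, 0, 0, 0, 0, 0.7],
  [0, 0, 0, 0, 0, 0, 0.8],
  [0, 0, 0, 0, 0, 0, 0.9],
  [0, 0, 0, 0, 0, 0, 0.9],
  [0, 0, 0, 0, 0, 0, 0.9],
  [0, 0, 0, 0, 0, 0, 0.9],
], grip_force=12)

```text
clock: 15.75
eef_pos: [479.0, 133.8, 52.0]
eef_rot: [-3.141, -0.0, 0.155]
wrist_force: [-0.3, 1.5, 1.1]
finger_gap: 13.8
finger_force: 12.0
```

Grip held (gap 13.8). Now I'll work out the arc increments.

Run:
```python
import numpy as np
a=np.arange(1.4,6.61,.2); y=-32*np.sin(a); z=32*np.cos(a)
for A,dy,dz in zip(a[1:],np.diff(y),np.diff(z)): print(round(A,1),[0,0,0,round(-.155*dy,1),round(.988*dy,1),round(dz,1),.9])
```

```text
1.6 [0, 0, 0, np.float64(0.1), np.float64(-0.4), np.float64(-6.4), 0.9]
1.8 [0, 0, 0, np.float64(-0.1), np.float64(0.8), np.float64(-6.3), 0.9]
2.0 [0, 0, 0, np.float64(-0.3), np.float64(2.0), np.float64(-6.0), 0.9]
2.2 [0, 0, 0, np.float64(-0.5), np.float64(3.2), np.float64(-5.5), 0.9]
2.4 [0, 0, 0, np.float64(-0.7), np.float64(4.2), np.float64(-4.8), 0.9]
2.6 [0, 0, 0, np.float64(-0.8), np.float64(5.1), np.float64(-3.8), 0.9]
2.8 [0, 0, 0, np.float64(-0.9), np.float64(5.7), np.float64(-2.7), 0.9]
3.0 [0, 0, 0, np.float64(-1.0), np.float64(6.1), np.float64(-1.5), 0.9]
3.2 [0, 0, 0, np.float64(-1.0), np.float64(6.3), np.float64(-0.3), 0.9]
3.4 [0, 0, 0, np.float64(-1.0), np.float64(6.2), np.float64(1.0), 0.9]
3.6 [0, 0, 0, np.float64(-0.9), np.float64(5.9), np.float64(2.2), 0.9]
3.8 [0, 0, 0, np.float64(-0.8), np.float64(5.4), np.float64(3.4), 0.9]
4.0 [0, 0, 0, np.float64(-0.7), np.float64(4.6), np.float64(4.4), 0.9]
4.2 [0, 0, 0, np.float64(-0.6), np.float64(3.6), np.float64(5.2), 0.9]
4.4 [0, 0, 0, np.float64(-0.4), np.float64(2.5), np.float64(5.9), 0.9]
4.6 [0, 0, 0, np.float64(-0.2), np.float64(1.3), np.float64(6.2), 0.9]
4.8 [0, 0, 0, np.float64(-0.0), np.float64(0.1), np.float64(6.4), 0.9]
5.0 [0, 0, 0, np.float64(0.2), np.float64(-1.2), np.float64(6.3), 0.9]
5.2 [0, 0, 0, np.float64(0.4), np.float64(-2.4), np.float64(5.9), 0.9]
5.4 [0, 0, 0, np.float64(0.5), np.float64(-3.5), np.float64(5.3), 0.9]
5.6 [0, 0, 0, np.float64(0.7), np.float64(-4.5), np.float64(4.5), 0.9]
5.8 [0, 0, 0, np.float64(0.8), np.float64(-5.3), np.float64(3.5), 0.9]
6.0 [0, 0, 0, np.float64(0.9), np.float64(-5.9), np.float64(2.4), 0.9]
6.2 [0, 0, 0, np.float64(1.0), np.float64(-6.2), np.float64(1.2), 0.9]
6.4 [0, 0, 0, np.float64(1.0), np.float64(-6.3), np.float64(-0.1), 0.9]
6.6 [0, 0, 0, np.float64(1.0), np.float64(-6.2), np.float64(-1.4), 0.9]
```

Emit:
servo_tool([
  [0, 0, 0, 0.1, -0.4, -6.4, 0.9],
  [0, 0, 0, -0.1, 0.8, -6.3, 0.9],
  [0, 0, 0, -0.3, 2, -6, 0.9],
  [0, 0, 0, -0.5, 3.2, -5.5, 0.9],
  [0, 0, 0, 0, 0, 0, 0.9],
])

```text
clock: 16.38
eef_pos: [477.9, 138.6, 26.5]
eef_rot: [3.141, 0.001, 0.154]
wrist_force: [2.7, -6.1, -6.9]
finger_gap: 13.7
finger_force: 12.0
```

Emit:
servo_tool([
  [0, 0, 0, -0.7, 4.2, -4.8, 0.9],
  [0, 0, 0, -0.8, 5.1, -3.8, 0.9],
  [0, 0, 0, -0.9, 5.7, -2.7, 0.9],
  [0, 0, 0, -1, 6.1, -1.5, 0.9],
  [0, 0, 0, 0, 0, 0, 0.9],
])

```text
clock: 17.0
eef_pos: [474.1, 160.2, 13.3]
eef_rot: [3.141, 0.002, 0.155]
wrist_force: [2.7, 0.5, -14.0]
finger_gap: 13.2
finger_force: 12.0
```

Emit:
servo_tool([
  [0, 0, 0, -1, 6.3, -1.5, 0.9],
  [0, 0, 0, -1, 6.2, 0, 0.9],
  [0, 0, 0, -0.9, 5.9, 2.2, 0.9],
  [0, 0, 0, -0.8, 5.4, 3.4, 0.9],
  [0, 0, 0, 0, 0, 0, 0.9],
])

```text
clock: 17.62
eef_pos: [470.8, 184.8, 19.5]
eef_rot: [-3.141, 0.0, 0.155]
wrist_force: [-3.8, -0.7, 3.0]
finger_gap: 13.4
finger_force: 12.0
```

Emit:
servo_tool([
  [0, 0, 0, -0.7, 4.6, 4.4, 0.9],
  [0, 0, 0, -0.6, 3.6, 5.2, 0.9],
  [0, 0, 0, -0.4, 2.5, 5.9, 0.9],
  [0, 0, 0, 0, 0, 0, 0.9],
])

```text
clock: 18.12
eef_pos: [469.2, 195.0, 35.1]
eef_rot: [3.141, 0.0, 0.155]
wrist_force: [-4.7, -4.9, 2.1]
finger_gap: 13.2
finger_force: 12.0
```

Emit:
servo_tool([
  [0, 0, 0, 0, 0.8, 6.2, 0.9],
  [0, 0, 0, 0, 0.1, 6.4, 0.9],
  [0, 0, 0, 0.2, -1.2, 6.3, 0.9],
  [0, 0, 0, 0.4, -2.4, 5.9, 0.9],
  [0, 0, 0, 0, 0, 0, 0.9],
])

```text
clock: 18.75
eef_pos: [469.7, 192.1, 60.0]
eef_rot: [-3.141, 0.001, 0.154]
wrist_force: [-7.7, -1.3, 2.3]
finger_gap: 13.7
finger_force: 12.0
```

Emit:
servo_tool([
  [0, 0, 0, 0.5, -3.5, 5.3, 0.9],
  [0, 0, 0, 0, 0, 0, 0.9],
])

```text
clock: 19.0
eef_pos: [470.2, 188.5, 65.2]
eef_rot: [3.142, 0.0, 0.154]
wrist_force: [-5.9, -2.6, 1.7]
finger_gap: 13.4
finger_force: 12.0
```

Emit:
servo_tool([
  [0, 0, 0, 0.7, -4.5, 4.5, 0.9],
  [0, 0, 0, 0, 0, 0, 0.9],
])

```text
clock: 19.25
eef_pos: [471.0, 184.0, 69.7]
eef_rot: [3.142, 0.0, 0.154]
wrist_force: [-6.2, -2.4, 0.9]
finger_gap: 13.6
finger_force: 12.0
```

Emit:
servo_tool([
  [0, 0, 0, 0.4, -2.6, 1.9, 0.9],
  [0, 0, 0, 0, 0, 0, 0.9],
], grip_force=25)

```text
clock: 19.5
eef_pos: [471.3, 181.6, 71.4]
eef_rot: [-3.141, 0.0, 0.154]
wrist_force: [-5.3, -0.7, -1.2]
finger_gap: 13.3
finger_force: 25.0
```

Emit:
servo_tool([
  [0, 0, 0, 0.4, -2.7, 1.6, 0.9],
  [0, 0, 0, 0, 0, 0, 0.9],
])

```text
clock: 19.75
eef_pos: [471.7, 179.1, 72.9]
eef_rot: [-3.141, 0.0, 0.155]
wrist_force: [-5.5, 0.3, -2.5]
finger_gap: 13.3
finger_force: 25.0
```

Emit:
servo_tool([
  [0, 0, 0, 0.4, -1.5, 0.7, 0.9],
  [0, 0, 0, 0, 0, 0, 0.9],
])

```text
clock: 20.0
eef_pos: [471.9, 177.8, 73.5]
eef_rot: [-3.141, 0.001, 0.155]
wrist_force: [-6.6, 3.3, -3.3]
finger_gap: 12.9
finger_force: 25.0
```

Force is starting to build (+y). Continuing in small steps.

Emit:
servo_tool([
  [0, 0, 0, 0.2, -1.5, 0.5, 0.9],
  [0, 0, 0, 0, 0, 0, 0.9],
])

```text
clock: 20.25
eef_pos: [472.1, 176.5, 74.1]
eef_rot: [-3.14, 0.001, 0.155]
wrist_force: [-6.2, 4.9, -3.4]
finger_gap: 13.1
finger_force: 25.0
```

Emit:
servo_tool([
  [0, 0, 0, 0.2, -1.5, 0.4, 0.9],
  [0, 0, 0, 0, 0, 0, 0.9],
])

```text
clock: 20.5
eef_pos: [472.4, 175.2, 74.5]
eef_rot: [-3.14, 0.0, 0.155]
wrist_force: [-7.4, 7.4, -2.7]
finger_gap: 13.6
finger_force: 25.0
```

Emit:
servo_tool([
  [0, 0, 0, 0.2, -1.5, 0.3, 0.9],
  [0, 0, 0, 0, 0, 0, 0.9],
])

```text
clock: 20.75
eef_pos: [472.6, 173.9, 75.0]
eef_rot: [-3.14, 0.0, 0.155]
wrist_force: [-7.8, 7.6, -0.7]
finger_gap: 13.3
finger_force: 25.0
```

Emit:
servo_tool([
  [0, 0, 0, 0.3, -2, 0.4, 0.9],
  [0, 0, 0, 0, 0, 0, 0.9],
])

```text
clock: 21.0
eef_pos: [472.9, 172.0, 75.4]
eef_rot: [-3.14, 0.0, 0.155]
wrist_force: [-7.3, 8.6, 0.0]
finger_gap: 13.0
finger_force: 25.0
```

Emit:
servo_tool([
  [0, 0, 0, 0.3, -2, 0.3, 0.9],
  [0, 0, 0, 0, 0, 0, 0.9],
])

```text
clock: 21.25
eef_pos: [473.2, 170.2, 75.8]
eef_rot: [-3.139, -0.0, 0.155]
wrist_force: [-7.2, 10.1, -0.8]
finger_gap: 13.0
finger_force: 25.1
```

Emit:
servo_tool([
  [0, 0, 0, 0.3, -2, 0.2, 0.9],
  [0, 0, 0, 0, 0, 0, 0.9],
])

```text
clock: 21.5
eef_pos: [473.5, 168.4, 76.1]
eef_rot: [-3.139, -0.0, 0.155]
wrist_force: [-9.1, 12.2, 0.4]
finger_gap: 13.2
finger_force: 25.1
```

Emit:
servo_tool([
  [0, 0, 0, 0.3, -2, 0.1, 0.9],
  [0, 0, 0, 0.3, -2, 0, 0.9],
  [0, 0, 0, 0, 0, 0, 0.9],
])

```text
clock: 21.88
eef_pos: [474.1, 164.7, 76.3]
eef_rot: [-3.139, -0.0, 0.155]
wrist_force: [-10.8, 14.3, 2.2]
finger_gap: 13.7
finger_force: 25.1
```

Emit:
servo_tool([
  [0, 0, 0, 0.3, -2, -0.1, 0.9],
  [0, 0, 0, 0, 0, 0, 0.9],
])

```text
clock: 22.12
eef_pos: [474.4, 162.8, 76.3]
eef_rot: [-3.138, -0.0, 0.155]
wrist_force: [-10.2, 15.1, 2.6]
finger_gap: 13.2
finger_force: 25.1
```

Run:
```python
from h import *
s=manip.camera("side")[:,:,::-1]
cv2.imwrite("pics/s3c.png",cv2.resize(s[110:220,290:390],None,fx=5,fy=5,interpolation=cv2.INTER_CUBIC))
```

```text
(no output)
```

View pics/s3c.png

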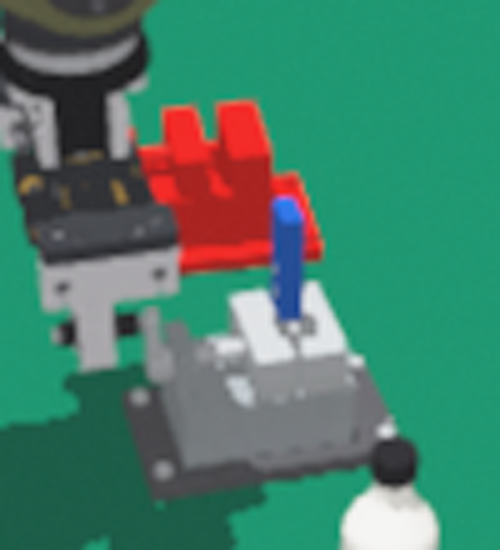

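The jaw has closed on the blade, and the handle stands upright at (287,200–320). The crank is near the top and takes 15 N against about 2 N when free, so it clearly resists. I'll release and retreat.

Emit:
servo_tool([
  [0, 0, 0, 0, 0, 0, 0.5],
  [0, 0, 0, 0, 0, 0, 0.5],
  [0, 0, 0, 0, 0, 0, 0.5],
  [0, 0, 0, 0, 0, 0, 0.5],
  [0, 0, 0, 0, 0, 10, 0.5],
  [0, 0, 0, 0, 0, 20, 0.5],
  [0, 0, 0, 0, 0, 40, 0.5],
  [0, 0, 0, 0, 0, 40, 0.5],
  [0, 0, 0, 0, 0, 40, 0.5],
  [0, 0, 0, -30, 0, 20, 0.5],
  [0, 0, 0, -30, 0, 0, 0.5],
  [0, 0, 0, -30, 0, 0, 0.5],
  [0, 0, 0, 0, 0, 0, 0.5],
  [0, 0, 0, 0, 0, 0, 0.5],
])

```text
clock: 23.92
eef_pos: [385.5, 160.8, 246.3]
eef_rot: [-3.142, -0.002, 0.154]
wrist_force: [-0.9, 0.6, -0.0]
finger_gap: 47.1
finger_force: 0.0
```

Run:
```python
from h import *
s=manip.camera("side")[:,:,::-1]
cv2.imwrite("pics/s4c.png",cv2.resize(s[90:380,270:460],None,fx=2.05,fy=2.05,interpolation=cv2.INTER_CUBIC))
```

```text
(no output)
```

View pics/s4c.png

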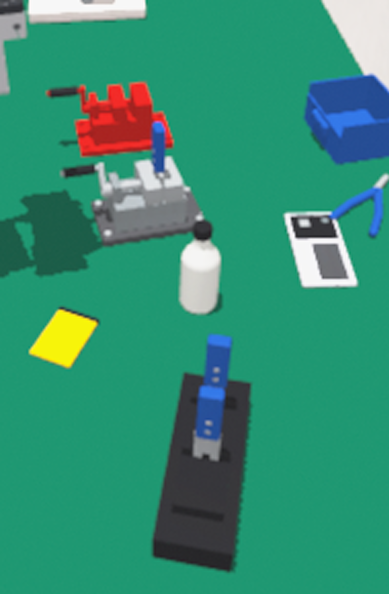

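The scraper is clamped upright at (160,147), with the crank up at (80,170). The other two tools are still in the rack at (217,360) and (210,410), and the bottle, phone and battery are where they were. I'm handing in.

```bash
python3 -c "
from cell import manip
print(manip.sign_off())"
```

```text
the job is handed in; nothing more can be done
None
```

The scraper is clamped upright and fully home in the grey vise, with the crank turned until it clearly resisted (about 15 N at the grip); everything else was left in place, and I handed the job in at about 24 s.

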